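# Dust extraction for a plaster maquette

### The job

Push the white plaster maquette along the bench, without picking it up, until its base stands square against the black rubber bumper of the dust intake, between the two yellow marks. Then push the red fan lever on the blue box away from the white mark, on past the half-speed notch at the yellow marks, all the way to its far stop at the green marks, so that it stays there. Nothing is to be gripped or lifted, and the other pieces on the bench stay standing where they are.

Things in the scene. Friction and masses are not known exactly. Their poses are not given: they have to be found in the camera images.
- maquette: the loose white plaster maquette, about 0.65 kg: a rectangular base block 90 mm (its x) by 110 mm (its y) by 40 mm tall with a smaller faceted reclining form on it, about 85 mm tall in all. Origin at the centre of the base's underside; +x points roughly to the intake at the start, z up. It slides on the bench under a push of about 2 to 8 N
- maquette_front (a point): middle of the maquette base's front face (the face towards the intake): 45 mm along the maquette's +x from its origin, 12.5 mm up; axes as the maquette's
- intake: the dust intake, fixed to the bench: a grey low hood 110 mm deep (x), 300 mm wide (y), 120 mm tall with a dark grille facing the robot. Origin at the centre of the hood's underside; its +x points away from the robot side, out through its back; z up. A black rubber bumper 25 mm tall and 320 mm wide runs along its foot on the -x side, its flat front face 90 mm from the origin. Two yellow marks, 8 mm wide, cross the bumper at y = -90 and +90 mm
- bumper (a point): middle of the bumper's front face, 12.5 mm above the bench, halfway between the yellow marks; axes as the intake's. The base must come to touch this face
- fan_box: the blue fan control box, fixed to the bench: 170 mm (x) by 90 mm (y) by 70 mm tall, with an aluminium plate on top whose surface is at 72 mm. Origin at the centre of its underside. The red lever slides along a slot on its top in the box's +x direction, which points away from the robot side. It stands on either the left or the right side of the bench
- lever_grip (a point): centre of the red lever's grip, a block 16 mm thick (box x), 34 mm wide (box y), 30 mm tall, spanning 90 to 120 mm above the bench, on a thin steel stem; axes as the box's. At joint value j it lies at box x = j - 30 mm, y = 0, height 105 mm. The grip's -x face (8 mm behind this point) is the one to push
- fan_lever (a joint): lever travel in m along the box's +x: 0 = off stop (white marks), 0.030 = half-speed notch (yellow marks, first detent), 0.060 = full-speed end stop (green marks). Leaving off, and again leaving the notch, takes up to about 7 N, hardest some 7 mm on. Past 0.0145 it runs on by itself into the notch; only past 0.0455 does it run on to the far stop and stay; let go between, it returns to the notch
- wheel: fixed dark steel banding wheel, 170 mm across, with a sand-coloured stone study on it, 177 mm tall in all; on the other side of the bench from the fan box; leave alone
- figure_white: small white carved stone figure, upright, 46 mm across, 70 mm tall; bystander. Origin at the centre of its underside
- figure_grey: small grey carved stone figure, upright, 46 mm across, 70 mm tall; bystander. Origin at the centre of its underside
- stone_dark: small dark carved stone, upright, 48 mm across, 56 mm tall; bystander. Origin at the centre of its underside
- stone_sand: small sand-coloured carved stone, 48 mm across, 56 mm tall; bystander. Origin at the centre of its underside
- stone_green: small green carved stone, 48 mm across, 56 mm tall; bystander. Origin at the centre of its underside
- pot: open terracotta pot, 76 mm across, 85 mm tall; bystander. Origin at the centre of its underside
Not all that is in view belongs to the job. Leave any pink or turquoise look-alike of the maquette alone.

How it is judged:
By the outcome, as a careful person would: the job done as asked, in the order asked, and still so for the second after the job is handed in, with the robot touching nothing.
It also fails if it takes over 54 s, if anything falls off the work surface, if the arm or the gripper's body presses on something with over 40 N, if the wrist force passes 120 N, or if a joint passes its speed limit or range.

### The arm

A 6-joint arm with a two-finger parallel gripper is mounted at the origin on the work surface. World frame = base frame: x ahead of the robot, y to its left, z up, the work surface at z = 0. Lengths are in m, angles in rad, forces in N, time in s.
With the tool pointing down it reaches from about 0.25 to 0.775 m from the base axis. Payload 4 kg.
Tool frame: the origin (TCP) lies at the very end of the fingers, on their centre line; the grasp point (between the pads) lies tcp_to_grasp behind it (tcp_to_grasp is the distance from the TCP to the grasp point, in m); z points along the fingers, y is the direction in which the jaws open and shut (so a half turn about z gives the same grasp; the last joint's range is limited). The gripper opens to 94 mm and grips with 3 to 60 N. Pads are 16 mm wide; open, the fingers measure 119 mm over their backs; the gripper's body (75 mm by 177 mm) begins 78 mm behind the grasp point.
Start: joints at [-1.312, 0.087, 1.371, -0, 1.684, -0.103], TCP at [0.195, -0.514, 0.206] pointing down, gripper open.
Joint ranges: [-3.1, 3.1], [-0.76, 2.03], [0.27, 2.55], [-1.08, 4.22], [0.17, 2.65], [-2.57, 2.57]. Speed limits (rad/s): [2.79, 2.79, 3.14, 3.14, 3.14, 3.14].

### API

Orientations are given as [roll, pitch, yaw] about the fixed x, y, z axes, in that order (R = Rz(yaw) Ry(pitch) Rx(roll)).
In Python, from bench import * gives the robot as it stands.
- The arm moves only by the tool play_rows, never from a script. Its argument "rows" is a list of rows, each a list of 3 entries, a list of its own where there are three numbers: the finger opening in cm, from 0 to 9.4, then the shift along the world's x, y, z in cm, then the turn, a rotation vector about the world's x, y, z in rad. A call has 1 to 8 rows; each row is the pose to reach, as a shift and turn from the pose commanded when the call began; what a row does not reach only later rows make up. A row lasts 1/12 s, in which the tool goes at most 41.7 mm and 7.16 degrees, less where a joint would pass 70% of its speed; a pose out of reach is approached as far as the arm can. A call with a gripper value outside its range is refused whole. The fingers move at their own pace and stop on an object; the grip force is fixed at half the most. Time passes only in rows, so rows that repeat a pose let the fingers close. It gives the time, the measured TCP pose, the force and the opening at its end, in the units of the state.
- get_obs(): the state, without advancing time (a new reading comes with each control period).
- snapshot(name): name is "scene" or "top" or "wrist"; returns a dict with "pixels" (384x512x3 uint8, red, green, blue), "fx", "fy", "cx", "cy" (pixels), "dist_coeffs" ([k1, k2, p1, p2, k3] as OpenCV has them; the pictures are not rectified), "rvec" (rotation vector, rad) and "tvec" (3), from world to camera coordinates, as OpenCV has them. Camera axes: x right, y down, z forward; pixel columns grow to the right and rows downward; lengths in m; the calibration is good to about 2 mm. A picture is of the moment at which its call begins. There is no depth.
- close_job(): hands the job in, once; it reports no verdict.
Trained networks look in the newest picture that a camera, given by its name, has taken for a name from the list of things; names that differ only in an ending like _2 or _b are one class to them, and where a whole thing is asked for, a point or a joint stands for the part that bears it (a point fixed in the world has none). Each returns a list of dicts, best first, with "confidence" (0 to 1); they miss things now and then, are a little off and sometimes report something else, mostly with a low value. They report only what shows in the picture. A call takes as long as a camera call. They do not tell look-alikes from the thing itself.
- silhouettes(camera, label): "mask" (384x512 bool, what is visible of it) and "point" ([row, column] in pixels, amid what is visible of it).
The state is a dict: "time": time; "joint_positions": joint angles; "qvel": joint speeds; "joint_torque": joint torques, N m; "tool_pos": TCP position; "ee_rot": TCP orientation; "wrist_force": force on the tool from outside, world axes, zero at the start; "wrist_torque": the same for the moment, N m; "width": finger opening in m.
Only numpy, scipy, OpenCV 4.12 (cv2) and the standard library are available. Lean on these libraries where they do the work, as an engineer would, in place of code of your own. Each camera call takes 0.05 s, during which the arm holds its last target. There are 200 camera calls.

## Working session

There is one attempt and no reset: what is moved stays moved. The work goes in short steps, Python scripts to look and compute and a tool call to move; the robot and the scene stay as the last step left them, time stands still between calls to the robot, and variables do not carry over. Pictures are saved under pics/ and viewed, about 8 in all and at most 12, crops included, and the job is handed in when it is done.

Besides the shell and the picture viewer there is one more tool, called as name([rows], argument=value, ...), one row to a line, values as JSON. play_rows: Moves the arm, as the interface text tells. Its arguments: {"type":"object","properties":{"rows":{"type":"array"}},"required":["rows"]}

```bash
mkdir -p pics
cat > h.py <<'E'
from bench import *
import numpy as np, cv2
def snap(n,f=None):
    s=snapshot(n)
    if f: cv2.imwrite('pics/'+f,cv2.cvtColor(s['pixels'],cv2.COLOR_RGB2BGR))
    s['K']=np.array([[s['fx'],0,s['cx']],[0,s['fy'],s['cy']],[0,0,1.]]);s['D']=np.array(s['dist_coeffs'],float)
    s['R']=cv2.Rodrigues(np.array(s['rvec'],float))[0];s['t']=np.array(s['tvec'],float).ravel()
    return s
def ray(s,uv,z):
    uv=np.array(uv,float).reshape(-1,1,2)
    n=cv2.undistortPoints(uv,s['K'],s['D']).reshape(-1,2)
    d=np.c_[n,np.ones(len(n))]@s['R']; c=-s['R'].T@s['t']
    return c+d*((z-c[2])/d[:,2])[:,None]
def proj(s,P):
    return cv2.projectPoints(np.array(P,float).reshape(-1,1,3),np.array(s['rvec'],float),s['t'],s['K'],s['D'])[0].reshape(-1,2)
E
python3 - <<'E'
from h import *
for n in('top','scene'):
    s=snap(n,n+'0.png'); print(n,-s['R'].T@s['t'])
    for l in ['maquette','intake','fan_box','lever_grip','wheel','figure_white','figure_grey','stone_dark','stone_sand','stone_green','pot']:
        for d in silhouettes(n,l)[:3]:
            p=d['point']; m=d['mask']
            print(l,round(d['confidence'],2),np.round(p),m.sum(),ray(s,[[p[1],p[0]]],.04)[0].round(3))
print(get_obs())
E
```

```text
top [ 4.45929903e-01 -5.82450792e-04  9.83359159e-01]
maquette 0.92 [193. 289.] 1381 [ 0.552 -0.099  0.04 ]
maquette 0.77 [263. 260.] 1508 [ 0.367 -0.02   0.04 ]
maquette 0.5 [158. 390.] 857 [ 0.646 -0.373  0.04 ]
intake 0.88 [128. 269.] 7719 [ 0.732 -0.047  0.04 ]
intake 0.2 [156. 326.] 165 [ 0.654 -0.199  0.04 ]
fan_box 0.9 [217. 125.] 2763 [0.487 0.336 0.04 ]
fan_box 0.17 [192. 290.] 1376 [ 0.555 -0.1    0.04 ]
lever_grip 0.41 [226. 114.] 105 [0.462 0.364 0.04 ]
wheel 0.97 [213. 390.] 3504 [ 0.5   -0.368  0.04 ]
figure_white 0.73 [183. 231.] 186 [0.577 0.055 0.04 ]
figure_grey 0.53 [155. 326.] 200 [ 0.655 -0.2    0.04 ]
stone_dark 0.82 [268. 114.] 231 [0.356 0.357 0.04 ]
stone_dark 0.67 [212. 390.] 3504 [ 0.501 -0.366  0.04 ]
stone_sand 0.49 [164. 139.] 228 [0.629 0.305 0.04 ]
stone_green 0.35 [229. 115.] 122 [0.456 0.36  0.04 ]
pot 0.64 [157. 389.] 869 [ 0.65  -0.371  0.04 ]
pot 0.6 [166. 141.] 241 [0.625 0.298 0.04 ]
scene [1.17680906 0.6567275  1.04653279]
maquette 0.96 [189. 238.] 959 [ 0.57  -0.093  0.04 ]
maquette 0.89 [146. 272.] 799 [ 0.337 -0.181  0.04 ]
maquette 0.62 [24
[... 721 characters left out ...]
391.] 165 [0.361 0.37  0.04 ]
{'time': 1.2, 'joint_positions': array([-1.31206948e+00,  8.71898889e-02,  1.37075621e+00,  2.93654618e-05,
        1.68361690e+00, -1.03107993e-01]), 'qvel': array([-0.00020285, -0.00209104, -0.0011148 , -0.00133396,  0.00067352,
        0.00032261]), 'joint_torque': array([-1.41600500e-03, -3.40046382e+01, -3.02598917e+01,  7.16699590e-02,
        2.38559616e-02, -1.12172663e-05]), 'tool_pos': array([ 0.19469386, -0.51437772,  0.20548285]), 'ee_rot': array([ 3.14156016e+00, -2.59718213e-05,  3.61838150e-01]), 'wrist_force': array([0.19619649, 0.21532411, 1.00367782]), 'wrist_torque': array([ 0.00132414, -0.00977244,  0.02658278]), 'width': 0.09403786833103928}
```

Run:
```python
import cv2
a=cv2.imread('pics/top0.png');b=a[80:300,80:420]
cv2.imwrite('pics/top0c.png',cv2.resize(b,None,fx=2.35,fy=2.35,interpolation=cv2.INTER_CUBIC))
```

```text
(no output)
```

View pics/top0c.png

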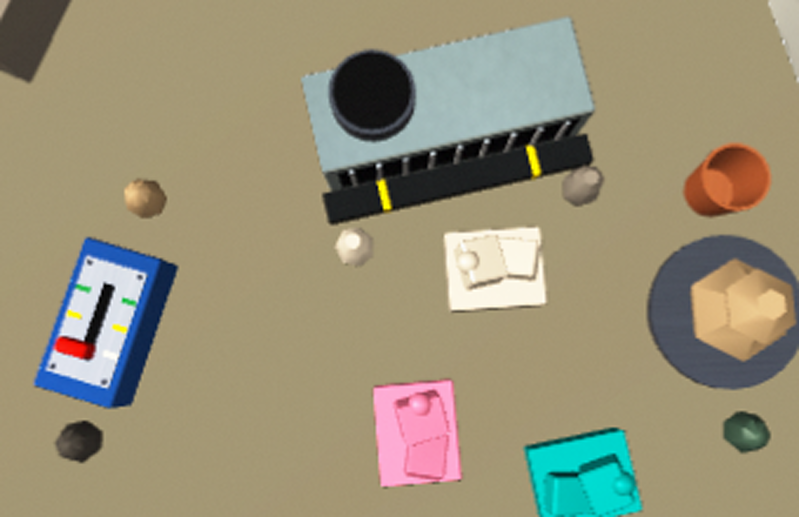

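View pics/scene0.png

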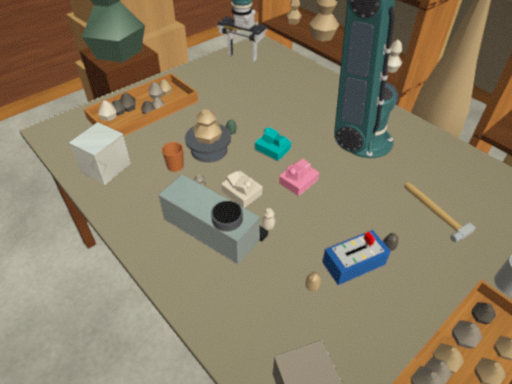

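```bash
cat >> h.py <<'E'
from scipy.optimize import minimize
def boxpts(p,bx,z0,z1):
    c,s=np.cos(p[2]),np.sin(p[2]);o=[]
    for x in bx[:2]:
        for y in bx[2:]:
            for z in (z0,z1): o.append([p[0]+c*x-s*y,p[1]+s*x+c*y,z])
    return np.array(o)
def fit(s,mask,p0,bx,h):
    m=cv2.GaussianBlur(mask.astype(np.float32),(0,0),.7)
    def cost(p):
        q=proj(s,boxpts(p*[1,1,1],bx,0,h)); im=np.zeros(m.shape,np.uint8)
        cv2.fillConvexPoly(im,np.round(cv2.convexHull(q.astype(np.float32))*256).astype(np.int32),1,shift=8) if 0 else None
        hull=cv2.convexHull(q.astype(np.float32)).reshape(-1,2)
        big=np.zeros((384*4,512*4),np.uint8);cv2.fillConvexPoly(big,np.round((hull+.5)*4*16-8).astype(np.int32),255,shift=4)
        r=cv2.resize(big,(512,384),interpolation=cv2.INTER_AREA)/255.
        return np.abs(cv2.GaussianBlur(r,(0,0),.7)-m).sum()
    best=None
    for a in (-.12,0,.12):
        q0=np.array(p0)+[0,0,a]
        r=minimize(cost,q0,method='Nelder-Mead',options=dict(initial_simplex=[q0,q0+[.01,0,0],q0+[0,.01,0],q0+[0,0,.1]],xatol=1e-4,fatol=.05))
        if best is None or r.fun<best.fun: best=r
    return best.x,best.fun,mask.sum()
def hsv(s): return cv2.cvtColor(s['pixels'],cv2.COLOR_RGB2HSV)
def near(s,mask,xy,r):
    u,v=proj(s,[[*xy,.03]])[0];yy,xx=np.mgrid[:384,:512]
    mask=mask&(np.hypot(xx-u,yy-v)<r)
    n,l,st,_=cv2.connectedComponentsWithStats(mask.astype(np.uint8))
    k=1+st[1:,4].argmax(); m=(l==k).astype(np.uint8)
    c,_=cv2.findContours(m,cv2.RETR_EXTERNAL,cv2.CHAIN_APPROX_NONE); cv2.drawContours(m,c,-1,1,-1)
    return m.astype(bool)
def maq(s,p0):
    H=hsv(s); m=near(s,(H[...,1]<65)&(H[...,2]>150),p0[:2],45)
    return fit(s,m,p0,[-.045,.045,-.055,.055],.04)
E
python3 - <<'E'
from h import *
s=snap('top');H=hsv(s)
print('maq',maq(s,[.545,-.1,-.05]))
m=near(s,(H[...,0]>100)&(H[...,0]<125)&(H[...,1]>130),(.49,.34),60)
print('box',fit(s,m,[.487,.34,-.3],[-.085,.085,-.045,.045],.07))
# bumper lower edge
g=cv2.GaussianBlur(cv2.cvtColor(s['pixels'],cv2.COLOR_RGB2GRAY).astype(float),(0,0),.6)
pts=[]
for c in range(224,330):
    r0=80+(223-(c-80-331/2.35)*2.35*62/261)/2.35
    rr=np.arange(int(r0)-5,int(r0)+7); v=g[rr,c]
    th=70
    k=[i for i in range(len(rr)-1) if v[i]<th<=v[i+1]]
    if k: k=k[-1]; pts.append([c,rr[k]+(th-v[k])/(v[k+1]-v[k])])
pts=np.array(pts);P=ray(s,pts,0)
for _ in range(4):
    a=np.polyfit(P[:,1],P[:,0],1);e=P[:,0]-np.polyval(a,P[:,1]);k=np.abs(e)<max(.0015,2*np.median(np.abs(e)));P=P[k]
print('bumper x=a*y+b',a,'yaw',np.arctan(-a[0]),len(P),e.std(),P[:,1].min(),P[:,1].max())
Y=(H[...,0]>22)&(H[...,0]<34)&(H[...,1]>180)&(H[...,2]>120)
n,l,st,ce=cv2.connectedComponentsWithStats(Y.astype(np.uint8))
for i in range(1,n):
    if st[i,4]>5: print('yel',st[i],ce[i],ray(s,ce[i],.025)[0],ray(s,ce[i],.072)[0])
R=((H[...,0]<8)|(H[...,0]>172))&(H[...,1]>190)
m=near(s,R,(.45,.36),40); c=np.argwhere(m).mean(0)[::-1]; print('lever',c,m.sum(),ray(s,c,.118))
E
```

```text
maq (array([ 0.55119879, -0.10254004,  0.07577342]), np.float64(56.61832923713767), np.int64(1401))
box (array([ 0.48715677,  0.33350214, -0.29773967]), np.float64(177.67937805103432), np.int64(2731))
bumper x=a*y+b [-0.23552071  0.62724199] yaw 0.23130535822197418 97 0.0002542003214413939 -0.2174138023192325 0.07877177535766935
yel [304 142   6  14  51] [306.58823529 148.1372549 ] [ 0.67795547 -0.1501718   0.025     ] [ 0.66657644 -0.14283561  0.072     ]
yel [240 156   7  14  53] [243.03773585 162.62264151] [0.63681836 0.02494758 0.025     ] [0.62745678 0.02369553 0.072     ]
yel [109 212   5   3   8] [110.875 213.25 ] [0.49750467 0.37842154 0.025     ] [0.49497533 0.35983437 0.072     ]
yel [128 218   6   3  13] [130.46153846 219.07692308] [0.48196862 0.32556105 0.025     ] [0.48020121 0.30956627 0.072     ]
lever [111.4742268  227.48453608] 97 [[0.45823893 0.33844005 0.118     ]]
```

play_rows([
  [6, [3, 4, 0], [0, 0, -0.05]],
  [6, [6, 8, 0], [0, 0, -0.1]],
  [6, [8.5, 12, 0], [0, 0, -0.15]],
  [6, [11, 15.5, 0], [0, 0, -0.2]],
  [6, [13.5, 19, 0], [0, 0, -0.25]],
  [6, [16, 22.5, 0], [0, 0, -0.286]],
  [6, [18.5, 26, 0], [0, 0, -0.286]],
  [6, [20, 28, 0], [0, 0, -0.286]],
])

```text
time: 1.92
tool_pos: [0.389, -0.2413, 0.2058]
ee_rot: [3.141, -0.001, 0.075]
wrist_force: [0.4, -1.0, -0.4]
width: 0.0598
```

play_rows([
  [6, [3, 4, 0], [0, 0, 0]],
  [6, [6, 8.5, 0], [0, 0, 0]],
  [6, [9, 12.7, 0], [0, 0, 0]],
  [6, [9, 12.7, -4], [0, 0, 0]],
  [6, [9, 12.7, -8], [0, 0, 0]],
  [6, [9, 12.7, -12], [0, 0, 0]],
  [6, [9, 12.7, -15], [0, 0, 0]],
  [6, [9, 12.7, -16.5], [0, 0, 0]],
])

```text
time: 2.58
tool_pos: [0.4748, -0.1143, 0.035]
ee_rot: [-3.138, 0.008, 0.077]
wrist_force: [0.2, -0.5, -0.6]
width: 0.0601
```

Run:
```python
from h import *
s=snap('top','top1.png');o=get_obs();print(o['tool_pos'],o['ee_rot'],o['wrist_force'],o['time'])
b=cv2.imread('pics/top1.png')[120:280,180:380];cv2.imwrite('pics/top1c.png',cv2.resize(b,None,fx=3,fy=3))
```

```text
[ 0.47367734 -0.11417026  0.03354117] [-3.13664236  0.01118866  0.0764388 ] [ 0.15840262  0.3868172  -1.00110248] 2.6333
```

View pics/top1c.png

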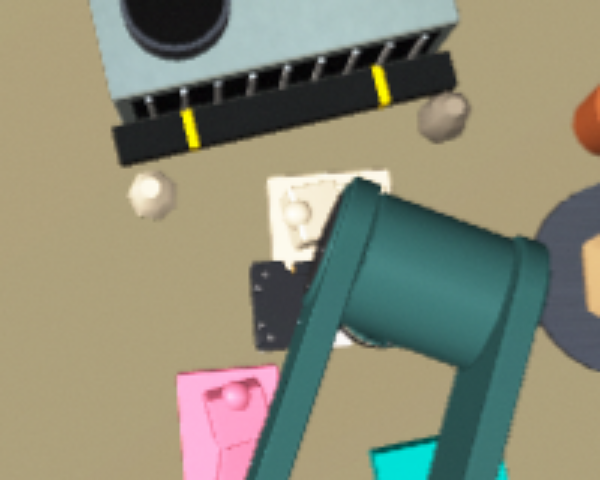

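play_rows([
  [6, [0, 0, -0.6], [0, 0, 0]],
  [6, [0.5, 0, -1.2], [0, 0, 0]],
  [6, [1, 0.1, -1.2], [0, 0, 0]],
  [6, [1.5, 0.1, -1.2], [0, 0, 0]],
  [6, [1.9, 0.2, -1.2], [0, 0, 0]],
  [6, [2.2, 0.2, -1.2], [0, 0, 0]],
  [6, [2.5, 0.3, -1.2], [0, 0, 0]],
  [6, [2.5, 0.3, -1.2], [0, 0, 0]],
])

```text
time: 3.3
tool_pos: [0.5016, -0.1143, 0.03]
ee_rot: [3.14, 0.005, 0.076]
wrist_force: [-8.6, -2.2, 5.9]
width: 0.0599
```

play_rows([
  [6, [0.3, 0.2, 0], [0, 0, 0.02]],
  [6, [0.6, 0.5, 0], [0, 0, 0.05]],
  [6, [1.0, 0.8, 0], [0, 0, 0.08]],
  [6, [1.4, 1.1, 0], [0, 0, 0.11]],
  [6, [1.8, 1.4, 0], [0, 0, 0.13]],
  [6, [2.2, 1.7, 0], [0, 0, 0.155]],
  [6, [2.6, 2.0, 0], [0, 0, 0.155]],
  [6, [2.8, 2.2, 0], [0, 0, 0.155]],
])

```text
time: 3.97
tool_pos: [0.5315, -0.0935, 0.0299]
ee_rot: [3.137, 0.002, 0.23]
wrist_force: [-3.8, -5.1, 2.9]
width: 0.06
```

Run:
```python
from h import *
s=snap('top','top2.png');o=get_obs();print(o['tool_pos'],o['ee_rot'],o['wrist_force'],o['time'])
b=cv2.imread('pics/top2.png')[120:280,180:380];cv2.imwrite('pics/top2c.png',cv2.resize(b,None,fx=3,fy=3))
```

```text
[ 0.53181943 -0.09313728  0.02990567] [3.13724215e+00 1.22619752e-03 2.30347887e-01] [-3.29720636 -4.42768923  2.13995559] 4.0167
```

View pics/top2c.png

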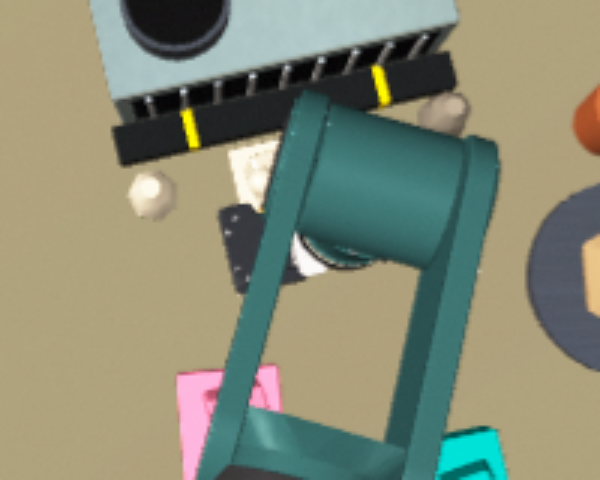

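play_rows([
  [6, [0.4, 0.1, 0], [0, 0, 0]],
  [6, [0.8, 0.2, 0], [0, 0, 0]],
  [6, [1.1, 0.25, 0], [0, 0, 0]],
  [6, [1.4, 0.32, 0], [0, 0, 0]],
  [6, [1.6, 0.37, 0], [0, 0, 0]],
  [6, [1.75, 0.41, 0], [0, 0, 0]],
  [6, [1.75, 0.41, 0], [0, 0, 0]],
])

```text
time: 4.6
tool_pos: [0.5438, -0.0892, 0.0298]
ee_rot: [3.14, 0.013, 0.231]
wrist_force: [-15.9, -4.5, 11.2]
width: 0.06
```

play_rows([
  [6, [0.2, 0.05, 0], [0, 0, 0]],
  [6, [0.3, 0.07, 0], [0, 0, 0]],
  [6, [0.3, 0.07, 0], [0, 0, 0]],
])

```text
time: 4.85
tool_pos: [0.5438, -0.0892, 0.0299]
ee_rot: [3.141, 0.02, 0.231]
wrist_force: [-23.1, -6.2, 15.8]
width: 0.0596
```

play_rows([
  [6, [-0.8, -0.2, 0], [0, 0, 0]],
  [6, [-2, -0.5, 0], [0, 0, 0]],
  [6, [-3.5, -0.8, 0], [0, 0, 0]],
  [6, [-3.5, -0.8, 4], [0, 0, 0]],
  [6, [-4, 0.5, 8], [0, 0, 0]],
  [6, [-5, 3, 11], [0, 0, 0]],
  [6, [-7, 6.5, 13], [0, 0, 0]],
  [6, [-8, 10, 15], [0, 0, 0]],
])

```text
time: 5.52
tool_pos: [0.4731, 0.0114, 0.1807]
ee_rot: [3.14, -0.005, 0.228]
wrist_force: [1.3, 1.1, -0.5]
width: 0.0597
```

play_rows([
  [4, [-2, 3.5, 0], [0, 0, 0]],
  [2, [-4, 7, 0], [0, 0, 0]],
  [0, [-5, 11, 0], [0, 0, 0]],
  [0, [-6, 15, 0], [0, 0, 0]],
  [0, [-6, 19, 0], [0, 0, 0]],
  [0, [-6, 22, 0], [0, 0, 0]],
  [0, [-6, 24, 0], [0, 0, 0]],
  [0, [-6, 24, 0], [0, 0, 0]],
])

```text
time: 6.18
tool_pos: [0.4128, 0.255, 0.1783]
ee_rot: [-3.139, -0.003, 0.236]
wrist_force: [0.3, -0.6, 0.1]
width: 0.0099
```

Run:
```python
from h import *
s=snap('top','top3.png');o=get_obs();print(o['tool_pos'],o['ee_rot'],o['wrist_force'],o['time'])
print('maq',maq(s,[.597,-.076,.23]))
H=hsv(s);R=((H[...,0]<8)|(H[...,0]>172))&(H[...,1]>190)
m=near(s,R,(.45,.36),40); c=np.argwhere(m).mean(0)[::-1]; print('lever',c,m.sum(),ray(s,c,.118))
b=cv2.imread('pics/top3.png')[80:300,80:420];cv2.imwrite('pics/top3c.png',cv2.resize(b,None,fx=2.35,fy=2.35,interpolation=cv2.INTER_CUBIC))
```

```text
[0.41297272 0.25292102 0.17813402] [-3.14120639e+00 -2.18944039e-03  2.34444612e-01] [ 0.86261266 -0.71545377  0.19648579] 6.2333
maq (array([ 0.59617544, -0.06862076,  0.24242985]), np.float64(77.27707640434527), np.int64(1370))
lever [111.47524752 227.63366337] 101 [[0.45788179 0.33841912 0.118     ]]
```

View pics/top3c.png

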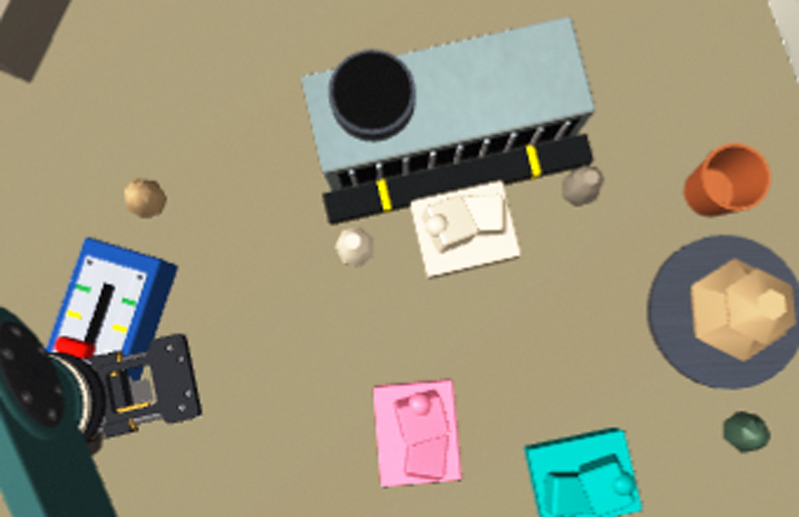

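play_rows([
  [0, [0, 3, 0], [0, 0, -0.1]],
  [0, [0, 6, 0], [0, 0, -0.2]],
  [0, [0.3, 9, 0], [0, 0, -0.3]],
  [0, [0.8, 9.8, 0], [0, 0, -0.4]],
  [0, [1, 9.8, 0], [0, 0, -0.53]],
  [0, [1, 9.8, -3], [0, 0, -0.53]],
  [0, [1, 9.8, -6], [0, 0, -0.53]],
  [0, [1, 9.8, -7.8], [0, 0, -0.53]],
])

```text
time: 6.9
tool_pos: [0.4228, 0.3473, 0.0971]
ee_rot: [3.14, 0.001, -0.301]
wrist_force: [0.3, -0.3, -1.2]
width: 0.0003
```

Run:
```python
from h import *
s=snap('scene','sc4.png');o=get_obs();print(o['tool_pos'],o['ee_rot'],o['wrist_force'],o['time'],o['width'])
b=cv2.imread('pics/sc4.png')[190:300,290:440];cv2.imwrite('pics/sc4c.png',cv2.resize(b,None,fx=4,fy=4,interpolation=cv2.INTER_CUBIC))
```

```text
[0.42073156 0.34586882 0.09329709] [ 3.13424587  0.0052308  -0.30106751] [-0.96526089 -0.02395659 -2.66324279] 6.95 0.00035411472103446466
```

View pics/sc4c.png

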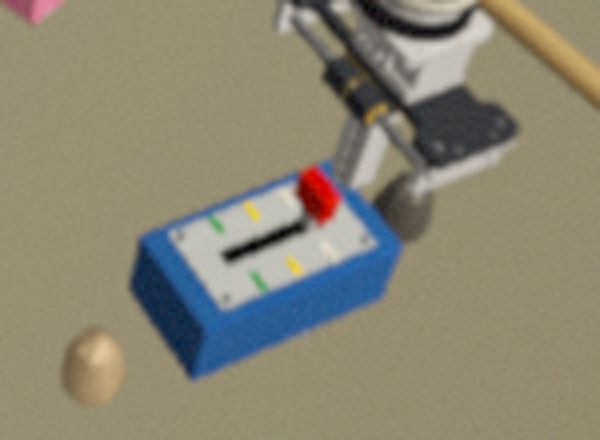

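play_rows([
  [0, [0.2, 0.7, 0.3], [0, 0, 0]],
  [0, [0.2, 0.7, 0.3], [0, 0, 0]],
  [0, [0.9, 0.5, 0.3], [0, 0, 0]],
  [0, [1.4, 0.35, 0.3], [0, 0, 0]],
  [0, [1.9, 0.2, 0.3], [0, 0, 0]],
  [0, [2.4, 0.05, 0.3], [0, 0, 0]],
  [0, [2.9, -0.1, 0.3], [0, 0, 0]],
  [0, [3.4, -0.25, 0.3], [0, 0, 0]],
])

```text
time: 7.62
tool_pos: [0.456, 0.3476, 0.1035]
ee_rot: [-3.14, 0.002, -0.298]
wrist_force: [-2.4, 0.7, 1.9]
width: 0.0006
```

play_rows([
  [0, [0.6, -0.18, 0], [0, 0, 0]],
  [0, [1.2, -0.37, 0], [0, 0, 0]],
  [0, [1.8, -0.55, 0], [0, 0, 0]],
  [0, [2.4, -0.73, 0], [0, 0, 0]],
  [0, [3.0, -0.92, 0], [0, 0, 0]],
  [0, [3.6, -1.1, 0], [0, 0, 0]],
  [0, [4.0, -1.22, 0], [0, 0, 0]],
  [0, [4.3, -1.31, 0], [0, 0, 0]],
])

```text
time: 8.28
tool_pos: [0.4984, 0.3335, 0.1018]
ee_rot: [3.141, 0.005, -0.299]
wrist_force: [-9.2, 1.6, 5.5]
width: 0.001
```

play_rows([
  [0, [0.2, -0.06, 0], [0, 0, 0]],
  [0, [0.35, -0.1, 0], [0, 0, 0]],
  [0, [0.35, -0.1, 0], [0, 0, 0]],
])

```text
time: 8.53
tool_pos: [0.4984, 0.3335, 0.1018]
ee_rot: [3.139, 0.011, -0.298]
wrist_force: [-13.2, 1.9, 6.2]
width: 0.0004
```

Firmly at a stop. Back off, rise and check.

play_rows([
  [0, [-1, 0.3, 0], [0, 0, 0]],
  [0, [-3, 0.9, 0], [0, 0, 0]],
  [0, [-5, 1.5, 1], [0, 0, 0]],
  [0, [-6, 1.5, 5], [0, 0, 0]],
  [0, [-9, 1, 8], [0, 0, 0]],
  [0, [-13, 0, 10], [0, 0, 0]],
  [0, [-16, -1, 10], [0, 0, 0]],
  [0, [-19, -2, 10], [0, 0, 0]],
])

```text
time: 9.2
tool_pos: [0.3128, 0.3124, 0.2043]
ee_rot: [-3.138, -0.004, -0.3]
wrist_force: [0.2, 0.2, -0.5]
width: 0.0004
```

Run:
```python
from h import *
s=snap('top','top5.png');o=get_obs();print(o['tool_pos'],o['wrist_force'],o['time'])
print('maq',maq(s,[.597,-.07,.24]))
H=hsv(s);R=((H[...,0]<8)|(H[...,0]>172))&(H[...,1]>190)
m=near(s,R,(.5,.33),40); c=np.argwhere(m).mean(0)[::-1]; print('lever',c,m.sum(),ray(s,c,.118))
b=cv2.imread('pics/top5.png')[80:300,80:420];b=cv2.resize(b,None,fx=2.35,fy=2.35,interpolation=cv2.INTER_CUBIC)
cv2.imwrite('pics/top5c.png',b)
s=snap('scene','sc5.png')
```

```text
[0.30758607 0.31046374 0.20316688] [-3.62646212 -0.58309406  0.07235831] 9.25
maq (array([ 0.59755576, -0.06799006,  0.24278752]), np.float64(87.38043821178643), np.int64(1356))
lever [119.74736842 203.96842105] 95 [[0.51505892 0.32140979 0.118     ]]
```

View pics/top5c.png

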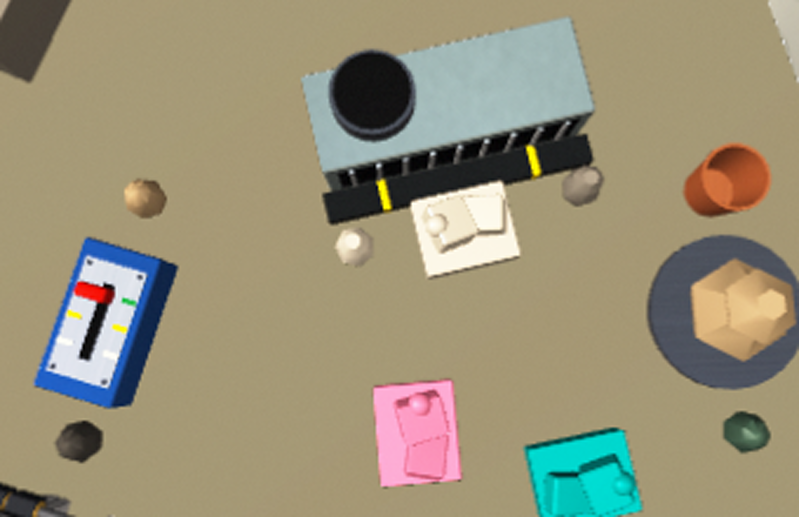

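View pics/sc5.png

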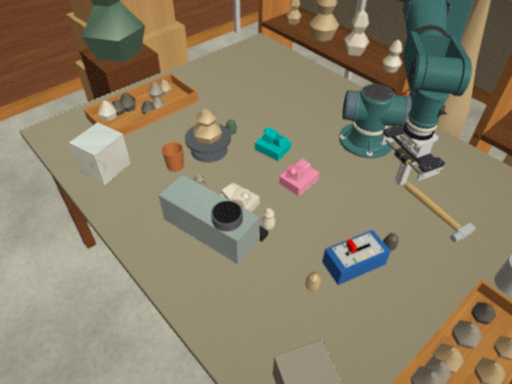

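Run:
```python
from h import *
s=snap('top');o=get_obs();print(o['wrist_force'],o['time'])
g=cv2.GaussianBlur(s['pixels'][...,2].astype(float),(0,0),.6) # blue: white vs sand
n=np.array([.973,.2293]);t=np.array([-.2293,.973]);C=np.array([.5968,-.0685])
def edge(a,z,T,sgn):
    out=[]
    for y in np.linspace(-.045,.045,40):
        ds=np.linspace(-.012,.012,49)
        P=np.array([[*(C+(a+d)*n+y*t),z] for d in ds]);q=proj(s,P)
        v=cv2.remap(g.astype(np.float32),q[:,0].astype(np.float32)[None],q[:,1].astype(np.float32)[None],cv2.INTER_LINEAR)[0]
        k=np.abs(np.gradient(v)).argmax();w=np.abs(np.gradient(v))[max(0,k-6):k+7];out.append([y,a+(ds[max(0,k-6):k+7]*w).sum()/w.sum()])
    out=np.array(out)
    for _ in range(4):
        f=np.polyfit(out[:,0],out[:,1],1);e=np.abs(out[:,1]-np.polyval(f,out[:,0]));out=out[e<max(.0008,2.5*np.median(e))]
    print('a',a,'yaw rel bumper',-f[0],'offset',f[1],len(out),e.std())
edge(-.045,0,0,0); edge(.045,.04,0,0)
print('n.C',C@n,'bumper',.6105)
```

```text
[ 1.23134684  0.32969168 -0.16055726] 9.35
a -0.045 yaw rel bumper -0.0021027997130197693 offset -0.04148310374304437 38 0.00017005824354495393
a 0.045 yaw rel bumper -0.0017348418628572709 offset 0.04335483239325684 40 0.00020087774352881298
n.C 0.5649793499999999 bumper 0.6105
```

```bash
python3 -c "
from bench import *
print(close_job())"
```

```text
the job is handed in; nothing more can be done
None
```

The maquette stands square against the bumper between the yellow marks. The fan lever is at its far stop by the green marks. I did them in the order asked, with nothing gripped or lifted, and handed the job in at about 9.4 s.

**Maquette:**
- I pushed it with two fingers on the back of the base until it stopped firmly at about 23 N, then backed off.
- In the last picture the base is within about 0.002 rad of square to the bumper. A coarser outline fit gave about 0.011 rad instead; I trusted the edge measurement.
- The front face averages within about 0.5 mm of the bumper line. The front and back edge readings differ by a few mm, which is about the camera's accuracy.

**Fan lever:**
- I pushed it with closed fingers until it stopped firmly at about 13 N.
- After I let go it had moved 59.7 mm by camera, and it stayed level with the green marks.

**Everything else:** the figures, stones, pot, wheel and the pink and turquoise look-alikes look unmoved in the last pictures. The arm was clear of everything at the end. The wrist force read about 1 N then; a brief 3.6 N reading just before came as the arm was stopping.

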